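# Open the leaning garlic keeper and put the bulb in

### The arm

A 7-joint arm with a two-finger parallel gripper is mounted at the origin on a cart in front of the work surface, level with it; the furniture and walls round the work are solid. World frame = base frame: x ahead of the robot, y to its left, z up, the work surface at z = 0. Lengths are in mm, angles in degrees, forces in N, time in s.
With the tool pointing down it reaches from about 425 to 875 mm from the base axis. Payload 8.4 kg.
Tool frame: the origin (TCP) lies on the centre line of the jaws, within the pads' length; the fingertips stand 25 mm ahead of it and the grasp point (between the pads) lies 6 mm ahead of it; z points along the fingers, y is the line along which they close (so a half turn about z gives the same grasp; the last joint's range is limited). The gripper opens to 87 mm and grips with 3 to 60 N. Pads are 19 mm wide; open, the fingers measure 117 mm over their backs; the gripper's body (75 mm by 190 mm) begins 51 mm behind the grasp point.
Start: joints at [59.977, 19.091, 2.286, 83.961, -0.768, 76.965, -3.352], TCP at [267.865, -592.21, 247.546] pointing down, gripper open.
Joint ranges: [-147.57, 147.57], [-21.85, 119.76], [-74.77, 79.35], [14.55, 137.4], [-85.83, 265.84], [4.83, 119.75], [-152.11, 152.11]. Speed limits (degrees/s): [127.2, 127.2, 159.86, 159.86, 180, 180, 180].

### API

Orientations are given as a 3x3 rotation matrix whose columns are the frame's x, y, z axes.
In Python, from station import env gives the robot as it stands.
- The arm moves only by the shell command python3 -m pendant 'ROWS' [FORCE]. ROWS is JSON, a list of rows, each an object of numbers: "dx", "dy", "dz": the shift along the world's x, y, z in units of 30 mm (1.0 is 30 mm); "spin": the turn about the world's z in units of 8 degrees (1.0 is 8 degrees); "fingers": the opening, from 0 (shut) to 1 (fully open). In form: [{"dx": .., "dy": .., "dz": .., "spin": .., "fingers": ..}, ...]. A call has 1 to 5 rows; each row is the pose to reach, as a shift and turn from the pose commanded when the call began; what a row does not reach only later rows make up. A row lasts 1/10 s, in which the tool goes at most 50 mm and 8.59 degrees, less where a joint would pass 70% of its speed; a pose out of reach is approached as far as the arm can. A call with a gripper value outside its range is refused whole. The fingers move at their own pace and stop on an object; FORCE is the grip in N (left out, the last holds). Time passes only in rows, so rows that repeat a pose let the fingers close. It gives the time, the measured TCP pose, the force, the opening and the grip force at its end, in the units of the state.
- env.get_state(): the state, without advancing time (a new reading comes with each control period).
- env.snapshot(name): name is "side" or "top"; returns (picture, depth): 384x512x3 uint8, blue, green, red; 384x512 float32, mm along the optical axis (not along the pixel's ray), 0 where there is no reading.
- env.camera_model(name): a dict with "fx", "fy", "cx", "cy" (pixels), "distortion" ([k1, k2, p1, p2, k3] as OpenCV has them; the pictures are not rectified), "eye" and "attitude" of the camera in the world. Camera axes: x right, y down, z forward; pixel columns grow to the right and rows downward; lengths in mm; the calibration is good to about 2 mm. A picture is of the moment at which its call begins. camera_model takes no time and is no camera call.
- env.job_done(): hands the job in; it is judged then, once.
The state is a dict: "t": time; "qpos": joint angles; "joint_vel": joint speeds; "joint_efforts": joint torques, N m; "tool_pos": TCP position; "eef_rot": TCP orientation; "force": force on the tool from outside, world axes, zero at the start; "ft_torque": the same for the moment, N m; "width": opening from 0.0 (shut) to 1.0 (fully open); "finger_force": force on a finger pad.
Only numpy, scipy, OpenCV 4.12 (cv2) and the standard library are available. Lean on these libraries where they do the work, as an engineer would, in place of code of your own. Each camera call takes 0.05 s, during which the arm holds its last target. There are 200 camera calls.

### The job

Pinch the two buttons on the lid of the leaning garlic keeper together, pull the lid off and lay it flat on the chopping board with its buttons upwards. Then put the bulb of garlic into the keeper and let go, leaving the onion and the lemon where they are.

Things in the scene. Friction and masses are not known exactly. Their poses are not given: they have to be found in the camera images.
- keeper: garlic keeper, white ceramic, fixed to the worktop: a flat foot about 145 x 118 mm and 12 mm thick that carries a square bin, with air holes in front, leaning 30 degrees. Origin on the worktop under the foot; its -x axis points the way the bin leans (roughly towards the robot), z up
- bin: the keeper's square open bin, 112 x 112 mm outside, 100 mm long, walls 10, floor 8 mm: 92 x 92 mm inside, 92 mm deep. Origin at the centre of its outer bottom; z runs out through the mouth, leaning 30 degrees from vertical towards the keeper's -x; y is level. Mouth plane at z = 100 mm, its centre 127 mm above the worktop. Small windows in the +y and -y walls take the lid's catches
- lid: wooden lid, about 0.2 kg, latched on the bin at first, axes along the bin's. Flange 112 x 112 x 6 mm; origin at the centre of its underside, which lies on the rim; z out of the lid. Below it a square 89 mm skirt reaches to z = -20 mm, with 1.5 mm play in the mouth: pull at least 25 mm along z to be clear. On a flat surface it stands on the skirt, origin 20 mm up
- lid_block (a point): middle of the top of the lid's wooden block, 44 mm above the lid's origin. The block rises from the flange (z 6 to 44 mm), 50 mm in x, 38 mm in y, with a metal button in each y side
- button_l_face (a point): centre of the outer face of the lid's +y button: 29 mm from the lid's middle plane when out, 27 mm above the lid's origin. Face 32 mm in x, 26 mm in z (z from 14 to 40 mm). The two faces are 58 mm apart when out, 42 mm when fully pressed
- button_r_face (a point): the same for the -y button
- button_l (a joint): travel of the +y button towards the lid's middle: 0 out, 0.008 m fully in; spring from 1.5 N (out) to 5.5 N (in). Its catch is free of the rim from about 0.005 m; both must be held in while the lid is pulled, else it stays locked
- button_r (a joint): the same for the -y button
- board: wooden chopping board lying flat, 200 mm (x) by 270 mm (y), 22 mm thick, does not move. Origin at the centre of its underside
- garlic: pale bulb of garlic, 60 x 57 mm and 58 mm tall with its short stem, rounded, loose; origin at the centre of its underside, lies among the onion and the lemon
- garlic_mid (a point): middle of the garlic bulb, 26 mm above its underside
- onion: brown onion, 71 x 70 x 72 mm, loose; origin at the centre of its underside; not to be moved
- lemon: lemon, 78 x 55 x 56 mm, loose; origin at the centre of its underside; not to be moved
Not all that is in view belongs to the job. Of the things that look like the garlic, the smallest one is meant.

How it is judged (in metres and radians):
On the way, in this order (a step that is already met when the one before it is completed fails the run):
1. both buttons pinched in with the lid still on the bin (value of joint each of button_l, button_r above 0.0035 m and z of lid in the frame of bin below 0.106 m and contact force between the fingers and lid above 1 N), for 0.05 s.
2. the lid let go, flat on the chopping board, buttons up (x of lid in the frame of board between -0.09 and 0.09 m and y of lid in the frame of board between -0.125 and 0.125 m and z of lid in the frame of board below 0.05 m and angle between lid's own z axis and vertical below 0.12 rad and contact force between the fingers and lid below 0.1 N and linear speed of lid below 0.03 m/s), for 0.2 s.
At the end, for the whole second after the job is handed in: lid at rest on the board, centre within 90 mm (short side) and 125 mm (long side) of the board's middle, buttons up, flat within 7 degrees; garlic at rest inside the bin, its middle at least 30 mm below the mouth; onion and lemon moved less than 30 mm (x of lid in the frame of board between -0.09 and 0.09 m and y of lid in the frame of board between -0.125 and 0.125 m and z of lid in the frame of board below 0.05 m and angle between lid's own z axis and vertical below 0.12 rad and x of garlic_mid in the frame of bin between -0.046 and 0.046 m and y of garlic_mid in the frame of bin between -0.046 and 0.046 m and z of garlic_mid in the frame of bin between 0 and 0.07 m and linear speed of each of garlic, lid below 0.03 m/s); the robot touches nothing.
It fails at once if the onion is moved by more than 30 mm (distance of onion from where it was at the start of the episode above 0.03 m).
It fails at once if the lemon is moved by more than 30 mm (distance of lemon from where it was at the start of the episode above 0.03 m).
It also fails if it takes over 62 s, if anything falls off the work surface, if the arm or the gripper's body presses on something with over 40 N, if the wrist force passes 120 N, or if a joint passes its speed limit or range.

## Working session

There is one attempt and no reset: what is moved stays moved. The work goes in short steps, Python scripts to look and compute and a shell command to move; the robot and the scene stay as the last step left them, time stands still between calls to the robot, and variables do not carry over. Pictures are saved under pics/ and viewed, at most 10 in all, crops included, and the job is handed in when it is done.

```bash
ls; mkdir -p pics; cat > h.py <<'E'
import numpy as np, cv2
from station import env
def snap(n,f=None):
    p,d=env.snapshot(n)
    if f: cv2.imwrite('pics/'+f,p)
    return p,d
def cam(n):
    c=env.camera_model(n)
    K=np.array([[c['fx'],0,c['cx']],[0,c['fy'],c['cy']],[0,0,1.]])
    return K,np.array(c['distortion'],float),np.array(c['eye'],float),np.array(c['attitude'],float)
def rays(n,uv):
    K,D,e,R=cam(n)
    u=cv2.undistortPoints(np.array(uv,float).reshape(-1,1,2),K,D).reshape(-1,2)
    return e,np.c_[u,np.ones(len(u))]@R.T
def cloud(n,d):
    v,u=np.mgrid[:d.shape[0],:d.shape[1]]
    e,r=rays(n,np.c_[u.ravel(),v.ravel()])
    P=e+r*d.reshape(-1,1); P[d.ravel()==0]=np.nan
    return P.reshape(*d.shape,3)
E
python3 - <<'E'
from h import *
for n in('side','top'):
    p,d=snap(n,n+'0.png'); np.save(n+'0.npy',d); print(n,env.camera_model(n))
s=env.get_state();print(s)
E
```

```text
pics
side {'fx': 444.92775516803096, 'fy': 444.92775516803096, 'cx': 248.14637547676222, 'cy': 188.87427106396686, 'distortion': array([0.02917173, 0.        , 0.        , 0.        , 0.        ]), 'eye': array([  -45.2875616 , -1412.07693271,   744.33321573]), 'attitude': array([[ 0.91971269, -0.15590847,  0.36030696],
       [-0.39256147, -0.37667818,  0.83905247],
       [ 0.00490439, -0.91312984, -0.40763936]])}
top {'fx': 388.12626979861136, 'fy': 388.12626979861136, 'cx': 249.18408833388915, 'cy': 185.58384230769943, 'distortion': array([0.03513405, 0.        , 0.        , 0.        , 0.        ]), 'eye': array([ 251.72982973, -103.79355582, 1402.41758419]), 'attitude': array([[ 0.01509669, -0.98120124,  0.19239598],
       [-0.99952691, -0.01996593, -0.0233947 ],
       [ 0.02679627, -0.19195178, -0.98103847]])}
{'t': 0.1, 'qpos': array([59.97714787, 19.12675789,  2.28490672, 84.00563065, -0.76604158,
       76.9659289 , -3.35280681]), 'joint_vel': array([ 0.06782483, -0.07929477,  0.01274353, -0.18997859,  0.05153619,
        0.01381391,  0.01929227]), 'joint_efforts': array([ 6.05706882e-03, -6.57806396e+01,  1.34085484e+00, -4.04704714e+01,
       -5.97095350e-02,  4.10053704e-02,  1.40802783e-05]), 'tool_pos': array([ 267.69493797, -591.89132185,  246.76211111]), 'eef_rot': array([[ 9.11135193e-01,  4.12106968e-01, -7.11482302e-04],
       [ 4.12107563e-01, -9.11134325e-01,  1.26407837e-03],
       [-1.27320444e-04, -1.44495352e-03, -9.99998948e-01]]), 'force': array([ 0.72769032, -0.54925723,  0.07492455]), 'ft_torque': array([-0.00424271, -0.00410565, -0.01921577]), 'finger_force': 0.0, 'width': 1.0020984479669357}
```

View images.

View pics/side0.png

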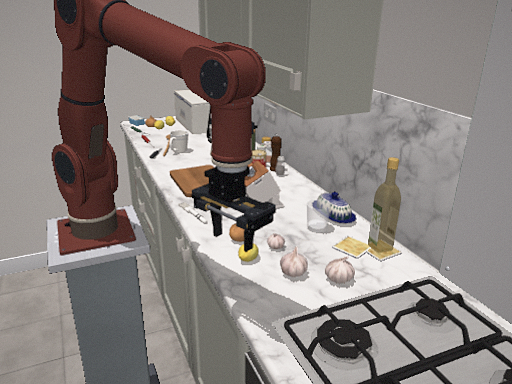

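View pics/top0.png

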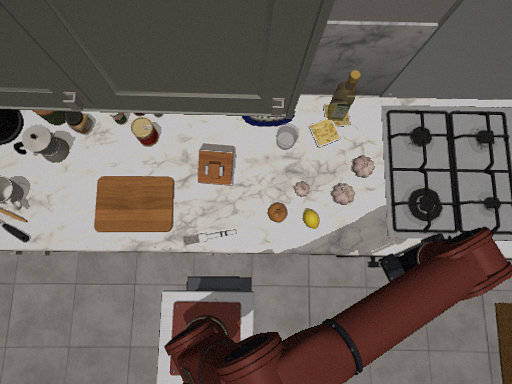

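The side view shows the garlic at about (276,241), with bigger bulbs at (293,262) and (340,270), the onion at (237,232) and the lemon at (249,253). In the top view the keeper is at (215,166), the board at (135,204), the small garlic at (302,188), the onion at (278,212) and the lemon at (311,218).

```bash
cat > m.py <<'E'
from h import *
p=cv2.imread('pics/top0.png');d=np.load('top0.npy');P=cloud('top',d)
np.set_printoptions(precision=1,suppress=True)
def rep(nm,box,zlo,zhi):
    u0,v0,u1,v1=box; Q=P[v0:v1,u0:u1].reshape(-1,3); Q=Q[(Q[:,2]>zlo)&(Q[:,2]<zhi)]
    print(nm,len(Q),'med',np.median(Q,0),'min',np.percentile(Q,2,0),'max',np.percentile(Q,98,0)); return Q
for nm,b in dict(garlic=(290,178,315,200),onion=(266,200,292,226),lemon=(300,205,324,232),g2=(330,180,356,207),g3=(349,152,377,180)).items(): rep(nm,b,10,120)
B=rep('board',(88,170,182,240),12,35)
r=cv2.minAreaRect(B[:,:2].astype(np.float32));print('board',r)
print('worktop z',np.nanmedian(P[215:225,200:240,2]), np.nanmedian(P[160:170,60:80,2]))
# lid: brown pixels in the keeper box
u0,v0,u1,v1=190,138,242,192
hsv=cv2.cvtColor(p,cv2.COLOR_BGR2HSV)[v0:v1,u0:u1];Q=P[v0:v1,u0:u1]
m=(hsv[...,1]>90)&(Q[...,2]>90);L=Q[m]
print('brown',len(L),L.min(0),L.max(0))
big=cv2.resize(p[130:200,180:255],None,fx=8,fy=8,interpolation=cv2.INTER_CUBIC);cv2.imwrite('pics/keeper.png',big)
# plane fit flange by ransac
rng=np.random.default_rng(0);best=0
for _ in range(500):
    a=L[rng.choice(len(L),3,False)];n=np.cross(a[1]-a[0],a[2]-a[0]);l=np.linalg.norm(n)
    if l<200: continue
    n/=l;k=abs((L-a[0])@n)<2
    if k.sum()>best: best=k.sum();K_=k
F=L[K_];c=F.mean(0);n=np.linalg.svd(F-c)[2][2];n*=np.sign(n[2])
print('plane',best,'n',n,'c',c,'tilt',np.degrees(np.arccos(n[2])),'az',np.degrees(np.arctan2(-n[1],-n[0])))
h=(L-c)@n;T=L[h>25];print('block',len(T),np.median(h[h>25]),'top centre',T.mean(0),T.min(0),T.max(0))
yv=np.cross([0,0,1],-np.r_[n[:2],0]);yv=-yv/np.linalg.norm(yv);yv*=np.sign(yv[1]);xv=np.cross(yv,n)
G=np.c_[(F-c)@xv,(F-c)@yv];print('xv',xv,'yv',yv,'extent',G.min(0),G.max(0))
print('flange centre by rect',cv2.minAreaRect(G.astype(np.float32)))
mid=(G.min(0)+G.max(0))/2;print('centre world',c+xv*mid[0]+yv*mid[1])
E
python3 m.py
```

```text
garlic 180 med [ 511.  -325.2   38.1] min [ 489.7 -352.2   23. ] max [ 537.1 -301.7   55. ]
onion 302 med [ 424.  -236.3   47.4] min [ 395.2 -268.2   25.7] max [ 457.2 -205.3   65.9]
lemon 253 med [ 405.  -355.1   46.5] min [ 375.5 -382.    26.4] max [ 438.9 -332.2   57.1]
g2 367 med [ 493.5 -467.1   52.7] min [ 462.3 -507.1   32.3] max [ 529.4 -436.7   77.6]
g3 367 med [ 595.2 -542.9   52.5] min [ 563.5 -579.2   28.3] max [ 634.8 -514.3   75.2]
board 4285 med [449.2 271.6  20.8] min [354.6 141.   14.6] max [546.8 399.8  26.8]
board ((451.295166015625, 272.0776672363281), (199.8634796142578, 273.2314758300781), 1.041359543800354)
worktop z 0.392908492012225 0.2586483712614154
brown 972 [509.  -75.   98.4] [611.   39.9 178.9]
plane 449 n [-0.5  0.   0.9] c [563.  -18.6 133. ] tilt 30.20515537181032 az -2.5207751614402083
block 172 37.77808086418966 top centre [543.8 -16.2 164.8] [519.6 -46.6 149.8] [570.    2.6 178.9]
xv [ 0.9 -0.   0.5] yv [ 0.  1. -0.] extent [-59.3 -54.9] [52.7 56.8]
flange centre by rect ((-2.939220428466797, 0.9359321594238281), (111.00676727294922, 110.89092254638672), 88.62494659423828)
centre world [560.2 -17.5 131.4]
```

View pics/keeper.png

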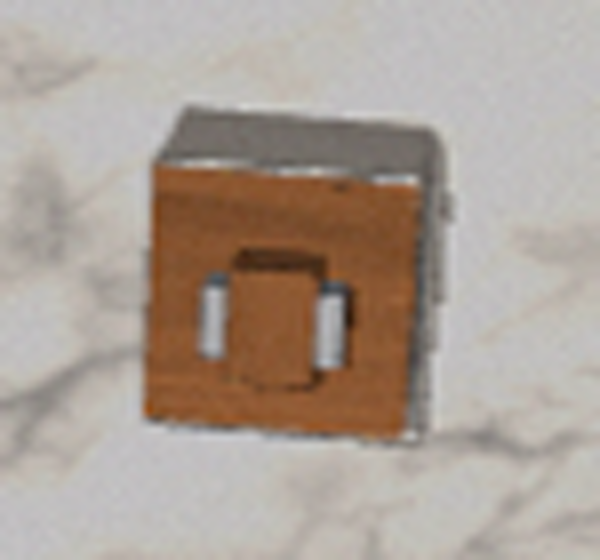

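The keeper is zoomed in and clear: the block is at the lid's centre and both metal buttons show. The lid's yaw is about -3°, its tilt is 30.2°, and the flange height matches the value given. Next I check the overhead cabinets, refine the yaw and compute the shift.

```bash
cat >> m.py <<'E'
print('----')
H=P[(P[...,2]>400)&(P[...,0]>300)];print('cab minx',np.percentile(H[:,0],[0,1,5]),'minz',H[:,2].min())
# yaw from metal buttons / flange mask cast on the plane
mm=(m.astype(np.uint8)*255);c0=max(cv2.findContours(mm,0,1)[0],key=cv2.contourArea).reshape(-1,2)+[u0,v0]
e,r_=rays('top',c0);X=e+r_*(((c-e)@n)/(r_@n))[:,None]
R2=cv2.minAreaRect(np.c_[(X-c)@xv,(X-c)@yv].astype(np.float32));print(R2, c+xv*R2[0][0]+yv*R2[0][1],'yaw',np.degrees(np.arctan2(-yv[0],yv[1])))
E
python3 m.py | sed -n '/----/,$p'
```

```text
----
cab minx [300.  318.7 642.9] minz 400.0037849909203
((-2.568920135498047, 0.9896507263183594), (111.00948333740234, 111.5230941772461), 88.7865982055664) [560.8 -17.5 131.7] yaw -2.5207751614402087
```

```bash
python3 -m pendant '[{"dx":0.63,"dy":1.28,"spin":-0.7,"dz":0.1},{"dx":1.25,"dy":2.55,"spin":-1.4,"dz":0.2},{"dx":1.9,"dy":3.83,"spin":-2.1,"dz":0.3},{"dx":2.5,"dy":5.1,"spin":-2.8,"dz":0.4},{"dx":3.1,"dy":6.4,"spin":-3.4,"dz":0.5}]' 20
```

```text
invalid input at $[0]: expected keys dx, dy, dz, spin, fingers
```

```bash
python3 -m pendant '[{"dx":0.63,"dy":1.28,"dz":0.1,"spin":-0.7,"fingers":1},{"dx":1.25,"dy":2.55,"dz":0.2,"spin":-1.4,"fingers":1},{"dx":1.9,"dy":3.83,"dz":0.3,"spin":-2.1,"fingers":1},{"dx":2.5,"dy":5.1,"dz":0.4,"spin":-2.8,"fingers":1},{"dx":3.1,"dy":6.4,"dz":0.5,"spin":-3.4,"fingers":1}]' 20
python3 -m pendant '[{"dx":0.63,"dy":1.28,"dz":0,"spin":0,"fingers":1},{"dx":1.25,"dy":2.55,"dz":0,"spin":0,"fingers":1},{"dx":1.9,"dy":3.83,"dz":0,"spin":0,"fingers":1},{"dx":2.5,"dy":5.1,"dz":0,"spin":0,"fingers":1},{"dx":3.1,"dy":6.4,"dz":0,"spin":0,"fingers":1}]'
python3 -m pendant '[{"dx":0.63,"dy":1.28,"dz":0,"spin":0,"fingers":1},{"dx":1.25,"dy":2.55,"dz":0,"spin":0,"fingers":1},{"dx":1.9,"dy":3.83,"dz":0,"spin":0,"fingers":1},{"dx":2.5,"dy":5.1,"dz":0,"spin":0,"fingers":1},{"dx":3.1,"dy":6.35,"dz":0,"spin":0,"fingers":1}]'
python3 -c "
from station import env;s=env.get_state();print(s['tool_pos'],s['eef_rot'],s['qpos'])"
```

```text
t: 0.6
tool_pos: [361.2, -398.5, 262.3]
eef_rot: [[0.999, -0.054, -0.0], [-0.054, -0.999, 0.0], [-0.0, -0.0, -1.0]]
force: [1.0, -0.4, 0.4]
width: 0.997
finger_force: 0.0
t: 1.1
tool_pos: [454.1, -206.6, 262.4]
eef_rot: [[0.999, -0.05, -0.0], [-0.05, -0.999, -0.0], [-0.0, 0.0, -1.0]]
force: [0.3, -0.4, 0.3]
width: 0.998
finger_force: 0.0
t: 1.6
tool_pos: [547.2, -16.0, 262.4]
eef_rot: [[0.999, -0.05, -0.0], [-0.05, -0.999, 0.0], [-0.0, -0.0, -1.0]]
force: [0.5, -1.2, 1.1]
width: 0.999
finger_force: 0.0
[547.18186133 -16.02094892 262.35419723] [[ 9.98751088e-01 -4.99619547e-02 -2.57553499e-04]
 [-4.99619416e-02 -9.98751121e-01  5.71990414e-05]
 [-2.60089622e-04 -4.42597320e-05 -9.99999965e-01]] [ 18.69977141   8.29601271 -23.91522543  96.06754067   3.44573685
  76.37818856 -98.66997294]
```

```bash
python3 -m pendant '[{"dx":0.07,"dy":-0.03,"dz":-0.8,"spin":0,"fingers":1},{"dx":0.07,"dy":-0.03,"dz":-1.7,"spin":0,"fingers":1},{"dx":0.07,"dy":-0.03,"dz":-2.5,"spin":0,"fingers":1},{"dx":0.07,"dy":-0.03,"dz":-3.1,"spin":0,"fingers":1},{"dx":0.07,"dy":-0.03,"dz":-3.37,"spin":0,"fingers":1}]' 20
python3 -m pendant '[{"dx":0,"dy":0,"dz":0,"spin":0,"fingers":0.6},{"dx":0,"dy":0,"dz":0,"spin":0,"fingers":0.4},{"dx":0,"dy":0,"dz":0,"spin":0,"fingers":0.4},{"dx":0,"dy":0,"dz":0,"spin":0,"fingers":0.4},{"dx":0,"dy":0,"dz":0,"spin":0,"fingers":0.4}]' 20
python3 -m pendant '[{"dx":0,"dy":0,"dz":0,"spin":0,"fingers":0.4},{"dx":0,"dy":0,"dz":0,"spin":0,"fingers":0.4},{"dx":0,"dy":0,"dz":0,"spin":0,"fingers":0.4}]' 20
```

```text
t: 2.1
tool_pos: [547.8, -18.7, 159.3]
eef_rot: [[0.999, -0.05, -0.003], [-0.05, -0.999, 0.0], [-0.003, -0.0, -1.0]]
force: [-0.6, 0.1, -0.2]
width: 0.998
finger_force: 0.0
t: 2.6
tool_pos: [549.4, -18.3, 162.2]
eef_rot: [[0.999, -0.05, 0.001], [-0.05, -0.999, 0.0], [0.001, -0.0, -1.0]]
force: [0.4, 1.5, 2.1]
width: 0.633
finger_force: 2.3
t: 2.9
tool_pos: [549.3, -18.0, 162.3]
eef_rot: [[0.999, -0.05, 0.001], [-0.05, -0.999, 0.0], [0.001, -0.001, -1.0]]
force: [-2.0, 1.8, 7.1]
width: 0.472
finger_force: 20.0
```

```bash
python3 -m pendant '[{"dx":0,"dy":0,"dz":0,"spin":0,"fingers":0.3},{"dx":-0.08,"dy":0.005,"dz":0.14,"spin":0,"fingers":0.3},{"dx":-0.16,"dy":0.01,"dz":0.28,"spin":0,"fingers":0.3},{"dx":-0.25,"dy":0.015,"dz":0.43,"spin":0,"fingers":0.3},{"dx":-0.33,"dy":0.02,"dz":0.58,"spin":0,"fingers":0.3}]' 30
python3 -m pendant '[{"dx":-0.1,"dy":0.005,"dz":0.17,"spin":0,"fingers":0.3},{"dx":-0.2,"dy":0.01,"dz":0.35,"spin":0,"fingers":0.3},{"dx":-0.3,"dy":0.015,"dz":0.52,"spin":0,"fingers":0.3},{"dx":-0.4,"dy":0.02,"dz":0.7,"spin":0,"fingers":0.3},{"dx":-0.4,"dy":0.02,"dz":0.7,"spin":0,"fingers":0.3}]'
python3 - <<'E'
from h import *
p,d=snap('top','lift.png');q,_=snap('side')
cv2.imwrite('pics/lift.png',np.hstack([cv2.resize(p[110:230,150:300],(400,320)),cv2.resize(q[150:270,170:320],(400,320))]))
E
```

```text
t: 3.4
tool_pos: [539.1, -18.2, 179.3]
eef_rot: [[0.999, -0.05, 0.001], [-0.05, -0.999, -0.0], [0.001, 0.0, -1.0]]
force: [3.6, -1.1, -1.3]
width: 0.467
finger_force: 30.0
t: 3.9
tool_pos: [527.0, -17.4, 200.7]
eef_rot: [[0.999, -0.05, 0.001], [-0.05, -0.999, -0.0], [0.001, 0.0, -1.0]]
force: [0.7, -0.4, -0.8]
width: 0.466
finger_force: 30.0
```

View pics/lift.png

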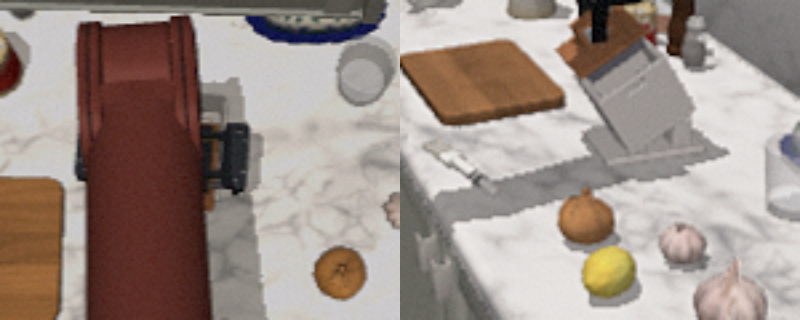

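The lid is off the bin and in the grip: in the right-hand crop it hangs tilted above the mouth. Now I carry it to the board.

```bash
python3 -m pendant '[{"dx":-0.4,"dy":0.1,"dz":0.7,"spin":0,"fingers":0.3},{"dx":-0.9,"dy":0.7,"dz":1.2,"spin":0,"fingers":0.3},{"dx":-1.2,"dy":1.7,"dz":1.3,"spin":0,"fingers":0.3},{"dx":-1.5,"dy":2.9,"dz":1.3,"spin":0,"fingers":0.3},{"dx":-1.8,"dy":4.1,"dz":1.3,"spin":0,"fingers":0.3}]'
python3 -m pendant '[{"dx":-0.1,"dy":1.2,"dz":0,"spin":0,"fingers":0.3},{"dx":-0.2,"dy":2.4,"dz":-0.2,"spin":0,"fingers":0.3},{"dx":-0.3,"dy":3.6,"dz":-0.6,"spin":0,"fingers":0.3},{"dx":-0.5,"dy":4.5,"dz":-1.2,"spin":0,"fingers":0.3},{"dx":-0.6,"dy":5,"dz":-2,"spin":0,"fingers":0.3}]'
python3 -m pendant '[{"dx":0,"dy":0,"dz":-0.8,"spin":0,"fingers":0.3},{"dx":0,"dy":0,"dz":-1.4,"spin":0,"fingers":0.3},{"dx":0,"dy":0,"dz":-1.8,"spin":0,"fingers":0.3},{"dx":0,"dy":0,"dz":-1.8,"spin":0,"fingers":0.3},{"dx":0,"dy":0,"dz":-1.8,"spin":0,"fingers":0.3}]'
python3 - <<'E'
from h import *
q,_=snap('side')
cv2.imwrite('pics/b1.png',cv2.resize(q[120:230,150:300],None,fx=4,fy=4))
E
```

```text
t: 4.5
tool_pos: [472.6, 106.6, 238.9]
eef_rot: [[0.999, -0.051, 0.0], [-0.051, -0.999, -0.0], [0.0, 0.0, -1.0]]
force: [0.7, -0.3, -1.5]
width: 0.468
finger_force: 30.0
t: 5.0
tool_pos: [454.5, 258.7, 178.8]
eef_rot: [[0.999, -0.047, 0.001], [-0.047, -0.999, 0.002], [0.001, -0.002, -1.0]]
force: [0.2, -0.4, -1.8]
width: 0.468
finger_force: 30.0
t: 5.5
tool_pos: [455.3, 255.7, 125.3]
eef_rot: [[0.999, -0.05, 0.0], [-0.05, -0.999, 0.0], [0.0, -0.0, -1.0]]
force: [0.5, -0.8, -2.1]
width: 0.465
finger_force: 30.0
```

View pics/b1.png

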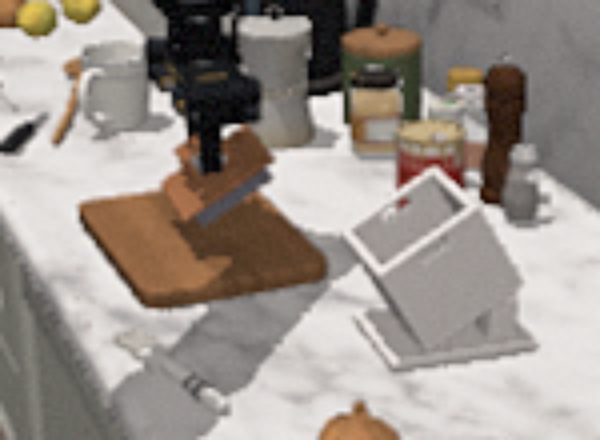

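The lid is above the board, tilted with its low edge towards the robot, and the keeper's mouth is open. I reduce the grip and lower it so the board turns it flat.

```bash
python3 -m pendant '[{"dx":0,"dy":0,"dz":-0.4,"spin":0,"fingers":0.3},{"dx":0,"dy":0,"dz":-0.8,"spin":0,"fingers":0.3},{"dx":0,"dy":0,"dz":-0.95,"spin":0,"fingers":0.3},{"dx":0,"dy":0,"dz":-0.95,"spin":0,"fingers":0.3}]' 12
python3 -m pendant '[{"dx":0,"dy":0,"dz":-0.05,"spin":0,"fingers":0.3},{"dx":0,"dy":0,"dz":-0.1,"spin":0,"fingers":0.3},{"dx":0,"dy":0,"dz":-0.15,"spin":0,"fingers":0.3},{"dx":0,"dy":0,"dz":-0.2,"spin":0,"fingers":0.3}]'
python3 -m pendant '[{"dx":0,"dy":0,"dz":-0.05,"spin":0,"fingers":0.3},{"dx":0,"dy":0,"dz":-0.1,"spin":0,"fingers":0.3},{"dx":0,"dy":0,"dz":-0.15,"spin":0,"fingers":0.3},{"dx":0,"dy":0,"dz":-0.15,"spin":0,"fingers":0.3}]'
python3 - <<'E'
from h import *
q,_=snap('side')
cv2.imwrite('pics/b2.png',cv2.resize(q[120:230,150:300],None,fx=4,fy=4))
E
```

```text
t: 5.95
tool_pos: [455.6, 255.4, 96.0]
eef_rot: [[0.999, -0.05, 0.001], [-0.05, -0.999, 0.0], [0.001, -0.0, -1.0]]
force: [-0.0, 0.1, -0.0]
width: 0.479
finger_force: 12.0
t: 6.35
tool_pos: [457.9, 255.4, 92.2]
eef_rot: [[0.999, -0.051, 0.005], [-0.051, -0.999, 0.001], [0.005, -0.001, -1.0]]
force: [4.7, -3.4, 14.0]
width: 0.477
finger_force: 12.0
t: 6.75
tool_pos: [458.4, 255.4, 87.8]
eef_rot: [[0.999, -0.051, 0.006], [-0.051, -0.999, 0.001], [0.006, -0.001, -1.0]]
force: [5.5, -5.2, 12.9]
width: 0.472
finger_force: 12.0
```

View pics/b2.png

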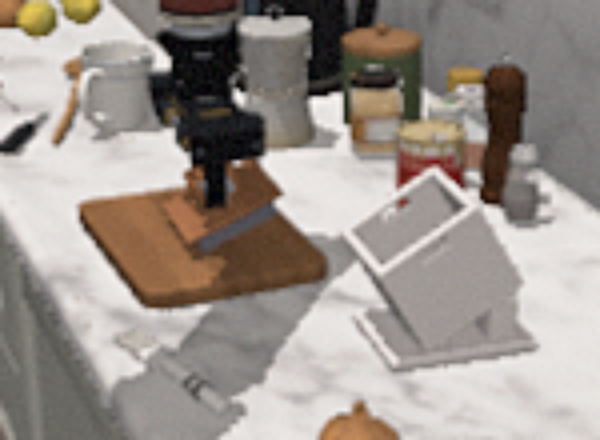

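The low skirt edge is now touching the board and the tilt is slightly less. I continue with a lighter grip.

```bash
python3 -m pendant '[{"dx":0,"dy":0,"dz":-0.05,"spin":0,"fingers":0.3},{"dx":0,"dy":0,"dz":-0.1,"spin":0,"fingers":0.3},{"dx":0,"dy":0,"dz":-0.15,"spin":0,"fingers":0.3},{"dx":0,"dy":0,"dz":-0.2,"spin":0,"fingers":0.3},{"dx":0,"dy":0,"dz":-0.2,"spin":0,"fingers":0.3}]' 6
python3 - <<'E'
from h import *
q,_=snap('side')
cv2.imwrite('pics/b3.png',cv2.resize(q[140:200,170:250],None,fx=6,fy=6))
E
```

```text
t: 7.3
tool_pos: [456.8, 256.0, 80.8]
eef_rot: [[0.999, -0.05, 0.003], [-0.05, -0.999, 0.001], [0.003, -0.002, -1.0]]
force: [3.6, -0.1, 5.4]
width: 0.49
finger_force: 7.3
```

View pics/b3.png

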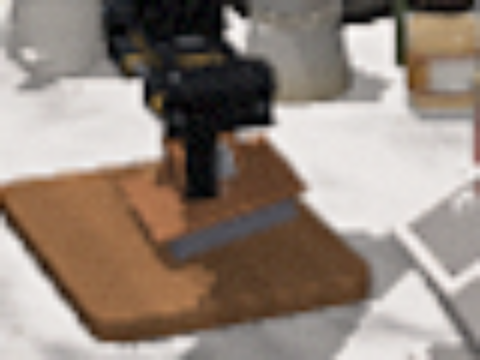

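The lid is still tilted by about 20° and resting on its skirt edge, and its centre of mass is on the flattening side. I let go so it settles flat.

```bash
python3 -m pendant '[{"dx":0,"dy":0,"dz":0.03,"spin":0,"fingers":0.55},{"dx":0,"dy":0,"dz":0.06,"spin":0,"fingers":0.65},{"dx":0,"dy":0,"dz":0.06,"spin":0,"fingers":0.8},{"dx":0,"dy":0,"dz":0.06,"spin":0,"fingers":1},{"dx":0,"dy":0,"dz":0.06,"spin":0,"fingers":1}]'
python3 -m pendant '[{"dx":0,"dy":0,"dz":0.06,"spin":0,"fingers":1},{"dx":0,"dy":0,"dz":0.06,"spin":0,"fingers":1},{"dx":0,"dy":0,"dz":0.06,"spin":0,"fingers":1}]'
python3 -m pendant '[{"dx":0,"dy":0,"dz":0.8,"spin":0,"fingers":1},{"dx":0,"dy":0,"dz":2,"spin":0,"fingers":1},{"dx":0,"dy":0,"dz":3.5,"spin":0,"fingers":1},{"dx":0,"dy":0,"dz":5,"spin":0,"fingers":1},{"dx":0,"dy":0,"dz":6,"spin":0,"fingers":1}]'
python3 - <<'E'
from h import *
q,d=snap('side'); P=cloud('side',d)
cv2.imwrite('pics/b4.png',cv2.resize(q[130:280,150:350],None,fx=4,fy=4))
Q=P[130:210,150:260].reshape(-1,3);Q=Q[np.isfinite(Q).all(1)]
k=(abs(Q[:,0]-451)<110)&(abs(Q[:,1]-272)<140)&(Q[:,2]>35)&(Q[:,2]<100);Q=Q[k]
print(len(Q),Q.min(0),Q.max(0)); F=Q[(Q[:,2]>40)&(Q[:,2]<56)]
c=F.mean(0);n=np.linalg.svd(F-c)[2][2];print('flange c',c,'n',n)
E
```

```text
t: 7.85
tool_pos: [454.9, 255.6, 81.6]
eef_rot: [[0.999, -0.05, -0.0], [-0.05, -0.999, -0.0], [-0.0, 0.0, -1.0]]
force: [0.6, 0.9, -0.0]
width: 0.824
finger_force: 0.0
t: 8.15
tool_pos: [455.1, 255.6, 83.6]
eef_rot: [[0.999, -0.05, 0.0], [-0.05, -0.999, 0.0], [0.0, -0.0, -1.0]]
force: [0.8, -0.5, 1.0]
width: 0.99
finger_force: 0.0
t: 8.65
tool_pos: [455.4, 256.1, 266.8]
eef_rot: [[0.999, -0.05, 0.003], [-0.05, -0.999, 0.001], [0.003, -0.001, -1.0]]
force: [0.1, 0.4, -0.6]
width: 1.002
finger_force: 0.0
363 [409.99535315 190.08828773  35.36231025] [523.44064895 313.33994347  88.23860782]
flange c [462.3657465  235.74356201  47.25776239] n [ 7.40941509e-04 -5.66728954e-03  9.99983666e-01]
```

View pics/b4.png

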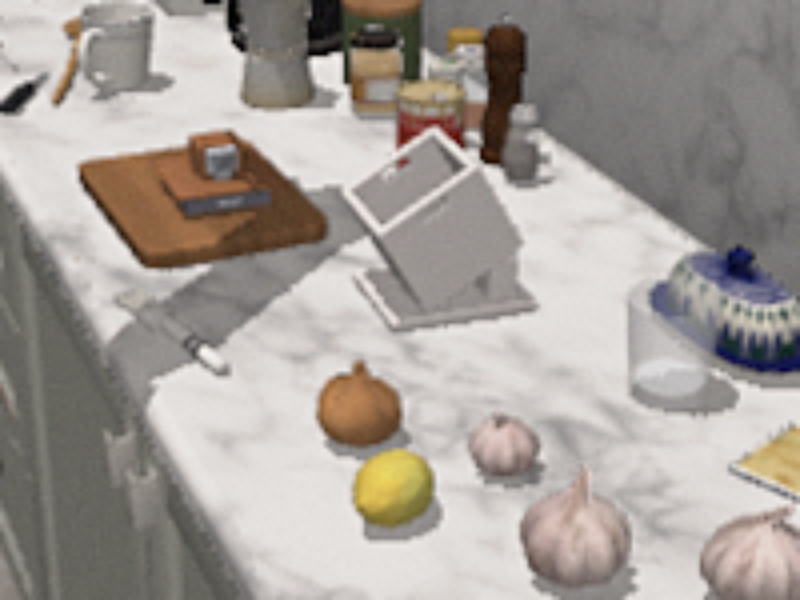

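The lid lies flat on the board with its buttons up: the flange top is at z 47 and level. The onion, lemon and garlic are where they were. I cross-check the garlic from the side view and move over it.

```bash
python3 -m pendant '[{"dx":0.13,"dy":-1.3,"dz":0,"spin":0,"fingers":1},{"dx":0.26,"dy":-2.6,"dz":0,"spin":0,"fingers":1},{"dx":0.4,"dy":-3.9,"dz":0,"spin":0,"fingers":1},{"dx":0.53,"dy":-5.2,"dz":0,"spin":0,"fingers":1},{"dx":0.65,"dy":-6.5,"dz":0,"spin":0,"fingers":1}]'
python3 -m pendant '[{"dx":0.13,"dy":-1.3,"dz":0,"spin":0,"fingers":1},{"dx":0.26,"dy":-2.6,"dz":0,"spin":0,"fingers":1},{"dx":0.4,"dy":-3.9,"dz":0,"spin":0,"fingers":1},{"dx":0.53,"dy":-5.2,"dz":0,"spin":0,"fingers":1},{"dx":0.65,"dy":-6.5,"dz":0,"spin":0,"fingers":1}]'
python3 -m pendant '[{"dx":0.13,"dy":-1.3,"dz":0,"spin":0,"fingers":1},{"dx":0.26,"dy":-2.6,"dz":0,"spin":0,"fingers":1},{"dx":0.4,"dy":-3.9,"dz":0,"spin":0,"fingers":1},{"dx":0.53,"dy":-5.2,"dz":0,"spin":0,"fingers":1},{"dx":0.64,"dy":-6.43,"dz":0,"spin":0,"fingers":1}]'
python3 - <<'E'
from h import *
q,d=snap('side');P=cloud('side',d)
Q=P.reshape(-1,3)
for nm,c in dict(garlic=(513,-327),onion=(426,-237),lemon=(407,-357)).items():
    k=(np.hypot(Q[:,0]-c[0],Q[:,1]-c[1])<48)&(Q[:,2]>10)&(Q[:,2]<90);A=Q[k];print(nm,len(A),np.percentile(A,2,0),np.percentile(A,98,0))
print(env.get_state()['tool_pos'])
E
```

```text
t: 9.2
tool_pos: [474.4, 59.0, 263.3]
eef_rot: [[0.999, -0.05, 0.0], [-0.05, -0.999, -0.0], [0.0, 0.0, -1.0]]
force: [0.8, -0.5, 0.1]
width: 0.997
finger_force: 0.0
t: 9.7
tool_pos: [493.9, -136.0, 263.3]
eef_rot: [[0.999, -0.05, 0.0], [-0.05, -0.999, -0.0], [0.0, 0.0, -1.0]]
force: [0.8, 0.7, 0.5]
width: 0.999
finger_force: 0.0
t: 10.2
tool_pos: [513.1, -329.1, 263.0]
eef_rot: [[0.999, -0.05, -0.0], [-0.05, -0.999, -0.0], [-0.0, 0.0, -1.0]]
force: [0.6, -0.1, -0.1]
width: 0.997
finger_force: 0.0
garlic 212 [ 488.44571209 -359.68227458   11.82925144] [ 538.02563579 -315.40231792   49.12501629]
onion 329 [ 394.69046875 -276.2939332    13.04315193] [ 454.5998792  -224.72462786   64.86969388]
lemon 308 [ 373.67151455 -390.37006862   13.8653921 ] [ 433.35999885 -352.39563979   55.79872923]
[ 511.48263282 -335.96354708  262.31448203]
```

```bash
python3 -m pendant '[{"dx":0,"dy":0,"dz":-1.2,"spin":0,"fingers":1},{"dx":0,"dy":0,"dz":-2.6,"spin":0,"fingers":1},{"dx":0,"dy":0,"dz":-4,"spin":0,"fingers":1},{"dx":0,"dy":0,"dz":-4.8,"spin":0,"fingers":1},{"dx":0,"dy":0,"dz":-4.8,"spin":0,"fingers":1}]' 10
python3 -m pendant '[{"dx":0,"dy":0,"dz":0,"spin":0,"fingers":1}]'
```

```text
t: 10.75
tool_pos: [510.9, -325.8, 115.2]
eef_rot: [[0.999, -0.05, -0.006], [-0.05, -0.999, 0.004], [-0.006, -0.003, -1.0]]
force: [-0.8, -0.2, 0.8]
width: 0.995
finger_force: 0.0
t: 10.85
tool_pos: [513.4, -327.2, 119.9]
eef_rot: [[0.999, -0.05, -0.0], [-0.05, -0.999, 0.0], [-0.0, -0.0, -1.0]]
force: [-0.5, 0.6, 1.5]
width: 1.001
finger_force: 0.0
```

```bash
python3 -m pendant '[{"dx":0,"dy":-0.03,"dz":-0.9,"spin":0,"fingers":1},{"dx":0,"dy":-0.03,"dz":-1.7,"spin":0,"fingers":1},{"dx":0,"dy":-0.03,"dz":-2.4,"spin":0,"fingers":1},{"dx":0,"dy":-0.03,"dz":-2.8,"spin":0,"fingers":1},{"dx":0,"dy":-0.03,"dz":-2.87,"spin":0,"fingers":1}]'
python3 -m pendant '[{"dx":0,"dy":0,"dz":0,"spin":0,"fingers":0.8},{"dx":0,"dy":0,"dz":0,"spin":0,"fingers":0.5},{"dx":0,"dy":0,"dz":0,"spin":0,"fingers":0.5},{"dx":0,"dy":0,"dz":0,"spin":0,"fingers":0.5},{"dx":0,"dy":0,"dz":0,"spin":0,"fingers":0.5}]'
python3 -m pendant '[{"dx":0,"dy":0,"dz":0.3,"spin":0,"fingers":0.5},{"dx":0,"dy":0,"dz":0.9,"spin":0,"fingers":0.5},{"dx":0,"dy":0,"dz":1.9,"spin":0,"fingers":0.5},{"dx":0,"dy":0,"dz":3.1,"spin":0,"fingers":0.5},{"dx":0,"dy":0,"dz":4.3,"spin":0,"fingers":0.5}]'
```

```text
t: 11.35
tool_pos: [513.5, -328.3, 33.6]
eef_rot: [[0.999, -0.05, 0.0], [-0.05, -0.999, -0.0], [0.0, 0.0, -1.0]]
force: [0.1, -0.0, 0.3]
width: 0.995
finger_force: 0.0
t: 11.85
tool_pos: [513.5, -328.4, 33.9]
eef_rot: [[0.999, -0.05, 0.001], [-0.05, -0.999, -0.0], [0.001, 0.0, -1.0]]
force: [-0.7, 0.2, 3.3]
width: 0.656
finger_force: 10.0
t: 12.35
tool_pos: [513.0, -328.0, 164.1]
eef_rot: [[0.999, -0.05, -0.0], [-0.05, -0.999, 0.0], [-0.0, -0.0, -1.0]]
force: [0.8, -0.5, -0.6]
width: 0.658
finger_force: 10.0
```

```bash
python3 -m pendant '[{"dx":0.15,"dy":0.9,"dz":0.7,"spin":0,"fingers":0.5},{"dx":0.4,"dy":2.1,"dz":1.4,"spin":0,"fingers":0.5},{"dx":0.7,"dy":3.4,"dz":1.7,"spin":0,"fingers":0.5},{"dx":0.9,"dy":4.7,"dz":1.7,"spin":0,"fingers":0.5},{"dx":1.1,"dy":6,"dz":1.7,"spin":0,"fingers":0.5}]'
python3 -m pendant '[{"dx":0.2,"dy":1.3,"dz":0,"spin":0,"fingers":0.5},{"dx":0.35,"dy":2.5,"dz":0,"spin":0,"fingers":0.5},{"dx":0.5,"dy":3.6,"dz":0,"spin":0,"fingers":0.5},{"dx":0.57,"dy":4.2,"dz":0,"spin":0,"fingers":0.5},{"dx":0.57,"dy":4.35,"dz":0,"spin":0,"fingers":0.5}]'
python3 -m pendant '[{"dx":0,"dy":0,"dz":-0.4,"spin":0,"fingers":0.5},{"dx":0,"dy":0,"dz":-1,"spin":0,"fingers":0.5},{"dx":0,"dy":0,"dz":-1.5,"spin":0,"fingers":0.5},{"dx":0,"dy":0,"dz":-1.7,"spin":0,"fingers":0.5},{"dx":0,"dy":0,"dz":-1.7,"spin":0,"fingers":0.5}]'
python3 - <<'E'
from h import *
q,_=snap('side')
cv2.imwrite('pics/c1.png',cv2.resize(q[130:250,200:320],None,fx=4,fy=4))
E
```

```text
t: 12.85
tool_pos: [546.5, -146.7, 214.6]
eef_rot: [[0.999, -0.05, 0.001], [-0.05, -0.999, -0.0], [0.001, 0.0, -1.0]]
force: [0.0, 0.2, -0.5]
width: 0.661
finger_force: 10.0
t: 13.35
tool_pos: [563.4, -14.7, 214.0]
eef_rot: [[0.999, -0.046, 0.001], [-0.046, -0.999, 0.001], [0.001, -0.001, -1.0]]
force: [-0.2, -0.5, -0.5]
width: 0.655
finger_force: 10.0
t: 13.85
tool_pos: [562.6, -18.6, 161.1]
eef_rot: [[0.999, -0.051, -0.002], [-0.051, -0.999, 0.0], [-0.002, 0.0, -1.0]]
force: [0.2, 0.2, -0.4]
width: 0.654
finger_force: 10.0
```

View pics/c1.png

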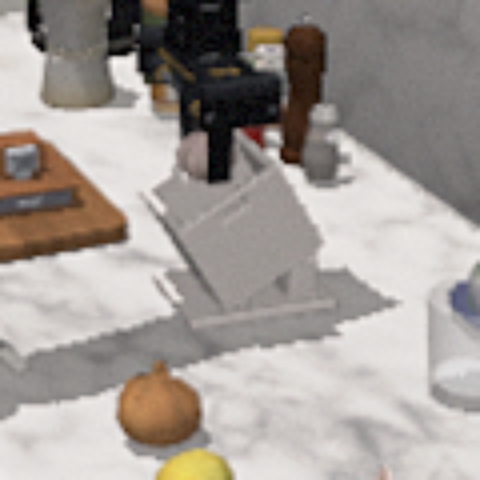

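The garlic is held over the middle of the mouth with the fingertips just above the side rim, so I release it.

```bash
python3 -m pendant '[{"dx":0,"dy":0,"dz":0.05,"spin":0,"fingers":0.8},{"dx":0,"dy":0,"dz":0.05,"spin":0,"fingers":1},{"dx":0,"dy":0,"dz":0.05,"spin":0,"fingers":1},{"dx":0,"dy":0,"dz":0.05,"spin":0,"fingers":1},{"dx":0,"dy":0,"dz":0.05,"spin":0,"fingers":1}]'
python3 -m pendant '[{"dx":0,"dy":0,"dz":0.7,"spin":0,"fingers":1},{"dx":0,"dy":0,"dz":1.7,"spin":0,"fingers":1},{"dx":0,"dy":-1,"dz":2.7,"spin":0,"fingers":1},{"dx":0,"dy":-2.3,"dz":3,"spin":0,"fingers":1},{"dx":0,"dy":-3.8,"dz":3,"spin":0,"fingers":1}]'
python3 -m pendant '[{"dx":-0.3,"dy":-1.5,"dz":0,"spin":0,"fingers":1},{"dx":-0.6,"dy":-3,"dz":0,"spin":0,"fingers":1},{"dx":-1,"dy":-4.5,"dz":0,"spin":0,"fingers":1},{"dx":-1.3,"dy":-5.5,"dz":0,"spin":0,"fingers":1},{"dx":-1.3,"dy":-5.5,"dz":0,"spin":0,"fingers":1}]'
python3 - <<'E'
from h import *
p,d=snap('top');P=cloud('top',d);q,_=snap('side')
cv2.imwrite('pics/d1.png',np.hstack([cv2.resize(p[120:250,80:240],(400,325)),cv2.resize(q[140:270,190:350],(400,325))]))
n=np.array([-.5*.9985,.5*.052,.866]);yv=np.array([.052,.9986,0]);xv=np.cross(yv,n);o=np.array([563.2,-17.6,127])-100*n
B=(P.reshape(-1,3)-o);B=np.c_[B@xv,B@yv,B@n];k=(abs(B[:,0])<43)&(abs(B[:,1])<43)&(B[:,2]>-5)&(B[:,2]<130);B=B[k]
hs=cv2.cvtColor(p,cv2.COLOR_BGR2HSV).reshape(-1,3)[k]
np.set_printoptions(precision=1,suppress=True)
print(len(B),np.percentile(B[:,2],[0,10,50,90,100]));G=B[B[:,2]>25];print('above z25',len(G),G.mean(0),G.min(0),G.max(0))
E
```

```text
t: 14.4
tool_pos: [563.4, -17.7, 164.0]
eef_rot: [[0.999, -0.05, 0.0], [-0.05, -0.999, -0.0], [0.0, 0.0, -1.0]]
force: [0.6, 0.2, 0.3]
width: 0.972
finger_force: 0.0
t: 14.9
tool_pos: [564.5, -131.8, 256.4]
eef_rot: [[0.999, -0.047, 0.004], [-0.047, -0.999, -0.001], [0.004, 0.0, -1.0]]
force: [0.8, -0.2, -0.2]
width: 0.998
finger_force: 0.0
t: 15.4
tool_pos: [521.7, -302.7, 253.5]
eef_rot: [[0.998, -0.058, -0.001], [-0.058, -0.998, -0.002], [-0.001, 0.002, -1.0]]
force: [-0.0, -1.4, 0.3]
width: 1.002
finger_force: 0.0
451 [-0.4  5.3 19.  56.8 68.4]
above z25 179 [ -6.2 -17.3  50. ] [-42.9 -41.8  25. ] [18.2 37.8 68.4]
```

View pics/d1.png

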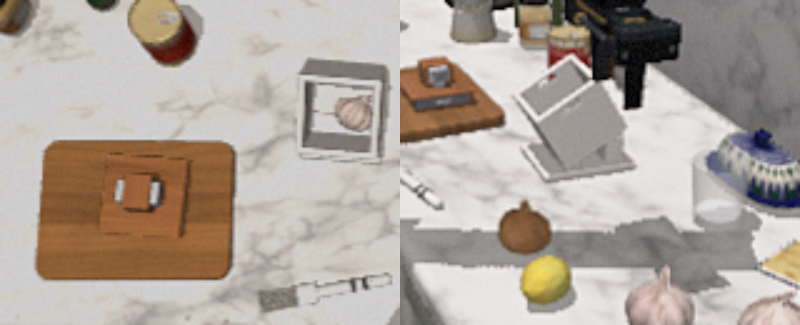

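The garlic lies in the bin with its top about 68 mm up, so its middle is below the limit. The lid is flat on the board with its buttons up, and the onion and lemon have not moved. I let things settle and hand it in.

```bash
for i in 1 2 3; do python3 -m pendant '[{"dx":0,"dy":0,"dz":0,"spin":0,"fingers":1},{"dx":0,"dy":0,"dz":0,"spin":0,"fingers":1},{"dx":0,"dy":0,"dz":0,"spin":0,"fingers":1},{"dx":0,"dy":0,"dz":0,"spin":0,"fingers":1},{"dx":0,"dy":0,"dz":0,"spin":0,"fingers":1}]' | head -1; done
python3 -c "
from station import env;print(env.job_done())"
```

```text
t: 16.0
t: 16.5
t: 17.0
the job is handed in; nothing more can be done
None
```

I handed the job in at about 17 s: the lid is flat on the board with its buttons up, the garlic is in the bin, and the onion and lemon were not touched; the station returned no verdict.

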